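Set the washer doser to five and open its water valve half way

TASK

Get the washing machine's water doser ready for a half load: with the water still shut off, turn the ribbed dose sleeve until its pointer rests in the click at mark 5, and then open the water valve's lever half way and let go. Leave the dispenser, cup, jar and brush in the caddy where they stand.

Things in the scene. Friction and masses are not known exactly. Their poses are not given: they have to be found in the camera images.
- caddy: White moulded caddy tray, fixed; its frame: origin on the table under the dose sleeve's middle, spanning x -120..150, y -330..360 mm; floor 12 mm thick, rim 30 mm high. At x 0, y 46 stands a grey water doser, 76 mm thick, leaning 33 degrees from vertical to -y (to the valve). A 22 mm steel pipe runs from it to -y at x 46, height 52 mm, to the water valve.
- bar_mid (a point): Point on a level white bar, 12 mm thick, 320 mm above the table, right above the sleeve along caddy x (-55 to 105); it stands on one post at caddy x 105, y 85 mm, which has a clip and an upright grey peg strip on its far side. An upright tool cannot get at the sleeve under the bar: come along the sleeve's own leaning axis, from the valve side (caddy -y).
- sleeve_mid (a point): Middle of the dose sleeve on its axis, 131 mm above the table. The sleeve: grey ribbed cylinder, 50 mm diameter (ribs 1 mm), 60 mm long, on top of the leaning doser. It turns about its long axis = this point's z axis, which points out of the free end. Free end 30 mm along +z, scale plate (116 mm wide) 33 mm along -z.
- sleeve_pointer (a point): Tip of the sleeve's pointer fin, 46 mm from the sleeve axis. The fin is 8 mm high, 6 mm wide, at the very foot of the sleeve, just over the scale plate.
- mark0 (a point): Mark 0 on the scale plate, 50 mm from the sleeve axis. Nine raised black bars, 30 degrees apart, counted 0 to 8 clockwise looking down on the sleeve's free end; bars 0, 4, 8 are long (16 mm), the rest 9 mm. Mark 4 is uppermost, on caddy +y; the gap without marks faces the valve (-y).
- mark5 (a point): Mark 5 on the scale plate, 50 mm from the sleeve axis: the first short bar past the uppermost long bar, going clockwise.
- dose_sleeve (a joint): Sleeve angle, rad: 0 with the pointer at mark 0, growing clockwise looking down on its free end, 0.5236 (30 degrees) per mark; mark 5 is 2.618. Stops just beyond 0 and 8. Spring detents pull it to the nearest mark when let go (about 0.15 N m to pass a click).
- valve_axis (a point): Point on the upright axis of the water valve's lever, at the lever's mid height (96 mm above the table). In the caddy frame at x 46, y -215 mm.
- valve_grip (a point): Middle of the valve lever's grip, 70 mm from valve_axis, at mid height. The lever: grey level bar 14 mm wide, 20 mm high (85 to 105 mm above the table), reaching 95 mm from the axis, free below its outer half. Under its inner half a steel disc of 46 mm radius with three black bars: shut, half, open.
- valve_lever (a joint): Lever angle, rad: 0 = shut, lever square to the pipe, pointing to the robot side (caddy -x); turns anticlockwise from above to 1.571 = fully open, lever along the pipe, pointing away from the doser (caddy -y). Half open is 0.785. Stays where it is left.
- dispenser: White push dispenser, loose, 72 mm diameter, 178 mm high with its spout; origin under its centre. In the caddy left (+y) of the doser. Not to be moved.
- cup: Grey stepped measuring cup of hard silicone, loose, 84 mm across the rim, 80 mm high; origin under its centre. In the caddy left of the doser. Not to be moved.
- jar: Sealed glass jar with steel cap, loose, 80 mm diameter, 115 mm high; origin under its centre. In the caddy left of the doser. Not to be moved.
- brush: Wooden-handled scrubbing brush, loose, 150 mm long, 44 mm wide, 34 mm high, lying along the caddy's far rim behind the valve pipe; origin under its middle. Not to be moved.

How it is judged:
By the outcome, as a careful person would: the job done as asked, in the order asked, and still so for the second after the job is handed in, with the robot touching nothing.
It also fails if it takes over 64 s, if anything falls off the work surface, if the arm or the gripper's body presses on something with over 40 N, if the wrist force passes 120 N, or if a joint passes its speed limit or range.

ROBOT

A 7-joint arm with a two-finger parallel gripper is mounted at the origin on the work surface. World frame = base frame: x ahead of the robot, y to its left, z up, the work surface at z = 0. Lengths are in m, angles in rad, forces in N, time in s.
With the tool pointing down it reaches from about 0.35 to 0.9 m from the base axis. Payload 7.2 kg.
Tool frame: the origin (TCP) lies at the very end of the fingers, on their centre line; the grasp point (between the pads) lies behind it (ctrl.tcp_to_grasp is the y of the grasp point in the tool frame, in m); y points along the fingers, z is the direction in which the jaws open and shut, and the axes are right-handed (so a half turn about y gives the same grasp; the last joint's range is limited). The gripper opens to 85 mm and grips with 20 to 120 N. Pads are 22 mm wide; open, the fingers measure 114 mm over their backs; the gripper's body (76 mm by 85 mm) begins 54 mm behind the grasp point. The pads swing forward as they close: fully open they stand 13 mm farther back than shut.
Start: joints at [-1.189, 0.411, -0.013, 1.596, 0.006, 1.134, -0.082], TCP at [0.272, 0.563, 0.231] pointing down, gripper open.
Joint ranges: [-2.95, 2.95], [-0.29, 1.99], [-1.47, 1.44], [0.14, 2.54], [-1.03, 4.17], [0.13, 1.85], [-2.86, 2.86]. Speed limits (rad/s): [2.39, 2.39, 3.01, 3.01, 3.14, 3.14, 3.14].

INTERFACE

Orientations are given as a unit quaternion [w, x, y, z].
In Python, from bench import ctrl, move_gripper, state, cams, ticket gives the robot as it stands. Calls block until the motion is done:
- ctrl.movep(position, orientation): joint-space move of the TCP to a pose.
- ctrl.movel(position, ori=None, rate=0.15): straight line of the TCP; ori=None keeps the orientation; rate is the mean speed in m/s.
- ctrl.set_joints(angles): joint-space move.
- move_gripper(opening, effort=None): finger opening in m; effort is the grip in N (None keeps the last); returns when the fingers have stopped.
- ctrl.hold(seconds).
- ctrl.inverse_kinematics(position, orientation): joint angles nearest the present ones, or None.
- state(): the state.
- cams.get_image(name): name is "scene" or "top"; returns a dict with "image" (480x640x3 uint8, blue, green, red), "z_map" (480x640 float32, m along the optical axis (not along the pixel's ray), 0 where there is no reading), "K" (3x3 intrinsics, pixels), "view" (4x4, takes a point from world to camera coordinates). Camera axes: x right, y up, looking along -z (the intrinsics and any distortion apply to the point x, -y, -z); pixel columns grow to the right and rows downward; lengths in m; the calibration is good to about 2 mm. A picture is of the moment at which its call begins.
A pose or a line that the arm cannot do raises ctrl.Unreachable and nothing moves.
- ticket.hand_in(): hands the job in, once; it reports no verdict.
The state is a dict: "time": time; "q": joint angles; "joint_velocities": joint speeds; "joint_torque": joint torques, N m; "position": TCP position; "ee_rot": TCP orientation; "contact_force": force on the tool from outside, world axes, zero at the start; "moment": the same for the moment, N m; "grip_width": finger opening in m.
Only numpy, scipy, OpenCV 4.12 (cv2) and the standard library are available. Lean on these libraries where they do the work, as an engineer would, in place of code of your own. Each camera call takes 0.05 s, during which the arm holds its last target.

## Working session

There is one attempt and no reset: what is moved stays moved. The work goes in short steps, each a Python script; the robot and the scene stay as the last script left them, time stands still between calls to the robot, and variables do not carry over. Pictures are saved under pics/ and viewed, and the job is handed in when it is done.

```bash
mkdir -p pics; ls; python3 - <<'E'
from bench import ctrl, move_gripper, state, cams, ticket
import cv2,numpy as np
print(state()); print(ctrl.tcp_to_grasp)
for n in("scene","top"):
    d=cams.get_image(n); cv2.imwrite(f"pics/{n}0.png",d["image"]); np.savez(f"{n}0.npz",**d); print(d["K"],d["view"],d.keys())
E
```

```text
pics
{'time': 0.0, 'q': array([-1.18917087,  0.41192698, -0.01275641,  1.59704573,  0.00560049,
        1.13430464, -0.08219646]), 'joint_velocities': array([ 1.11299124e-03,  1.35208864e-04,  1.89135383e-03,  5.71910437e-05,
        2.61895116e-04,  1.27192857e-03, -8.75411651e-04]), 'joint_torque': array([ 9.84579015e-05, -6.00614834e+01,  6.82798997e-01, -2.99404353e+01,
        1.40613873e-02,  1.06983600e-02, -1.55948504e-05]), 'position': array([0.27155161, 0.56236858, 0.23043528]), 'ee_rot': array([-0.68872731,  0.68987769, -0.15777141,  0.1575806 ]), 'contact_force': array([ 0.43463803,  0.45201196, -0.52036288]), 'moment': array([-0.01416309, -0.05397542, -0.00106502]), 'grip_width': 0.08507470520443632}
-0.0187
[[582.36312306   0.         319.86228049]
 [  0.         582.36312306 232.49566133]
 [  0.           0.           1.        ]] [[-0.37844835  0.92556259 -0.01052316  0.12683502]
 [-0.69873896 -0.27821045  0.65906207  0.30389879]
 [ 0.60707554  0.25677389  0.75201493 -1.72825619]
 [ 0.          0.          0.          1.        ]] dict_keys(['image', 'z_map', 'K', 'view'])
[[520.89652273   0.         331.23221343]
 [  0.         520.89652273 239.2868048 ]
 [  0.           0.           1.        ]] [[ 0.02536012 -0.99964804  0.00778845  0.06569951]
 [ 0.98051127  0.02639145  0.19468214 -0.63736268]
 [-0.19481917  0.0026995   0.98083546 -1.01433368]
 [ 0.          0.          0.          1.        ]] dict_keys(['image', 'z_map', 'K', 'view'])
```

View pics/scene0.png

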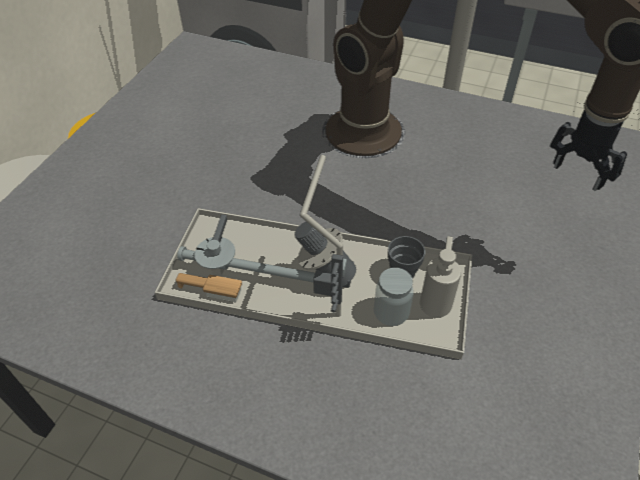

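View pics/top0.png

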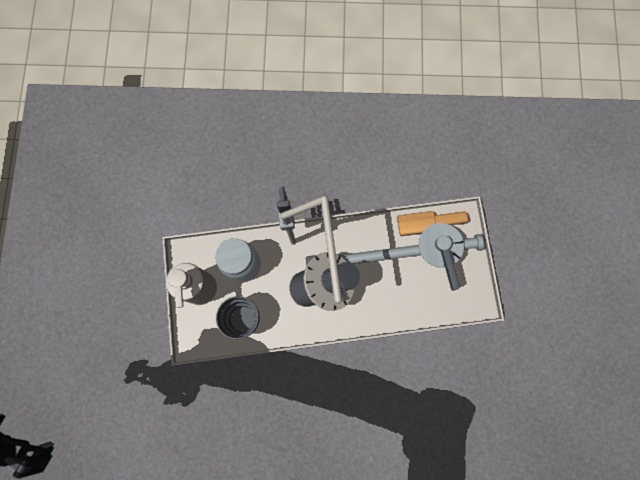

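```bash
cat > h.py <<'E'
import numpy as np,cv2
def pix2plane(d,uv,z):
    K=d["K"];V=d["view"];R=V[:3,:3];t=V[:3,3];c=-R.T@t
    uv=np.atleast_2d(np.array(uv,float))
    r=np.c_[(uv[:,0]-K[0,2])/K[0,0],-(uv[:,1]-K[1,2])/K[1,1],-np.ones(len(uv))]@R
    s=(z-c[2])/r[:,2]; return c+r*s[:,None]
def proj(d,P):
    P=np.atleast_2d(P);V=d["view"];K=d["K"];p=P@V[:3,:3].T+V[:3,3]
    return np.c_[K[0,0]*p[:,0]/-p[:,2]+K[0,2],K[1,1]*-p[:,1]/-p[:,2]+K[1,2]]
def depthpt(d,u,v):
    z=d["z_map"][int(round(v)),int(round(u))];K=d["K"];V=d["view"]
    p=np.array([(u-K[0,2])/K[0,0]*z,-(v-K[1,2])/K[1,1]*z,-z]);return V[:3,:3].T@(p-V[:3,3])
E
python3 - <<'E'
import numpy as np,cv2
from h import *
t=dict(np.load("top0.npz"));s=dict(np.load("scene0.npz"))
im=t["image"]
c=cv2.resize(im[180:380,150:520],None,fx=2.1,fy=2.1,interpolation=cv2.INTER_CUBIC);cv2.imwrite("pics/topz.png",c)
c=cv2.resize(im[235:325,280:380],None,fx=6,fy=6,interpolation=cv2.INTER_CUBIC);cv2.imwrite("pics/slz.png",c)
c=cv2.resize(s["image"][150:310,160:360],None,fx=3.7,fy=3.7,interpolation=cv2.INTER_CUBIC);cv2.imwrite("pics/scz.png",c)
# caddy by depth: height map
K=t["K"];z=t["z_map"];v,u=np.mgrid[:480,:640]
p=np.stack([(u-K[0,2])/K[0,0]*z,-(v-K[1,2])/K[1,1]*z,-z],-1);W=(p-t["view"][:3,3])@t["view"][:3,:3]
np.save("W.npy",W)
m=((W[...,2]>0.007)&(z>0)).astype(np.uint8); m[:, :120]=0
m=cv2.morphologyEx(m,cv2.MORPH_OPEN,np.ones((3,3)))
cs,_=cv2.findContours(m,0,1);c=max(cs,key=cv2.contourArea)
print(cv2.contourArea(c))
cv2.imwrite("pics/mask.png",m*255)
E
```

```text
42404.0
```

View pics/topz.png

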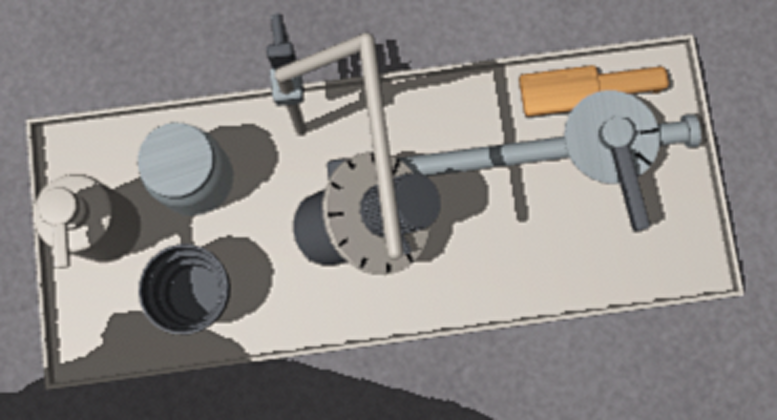

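View pics/slz.png

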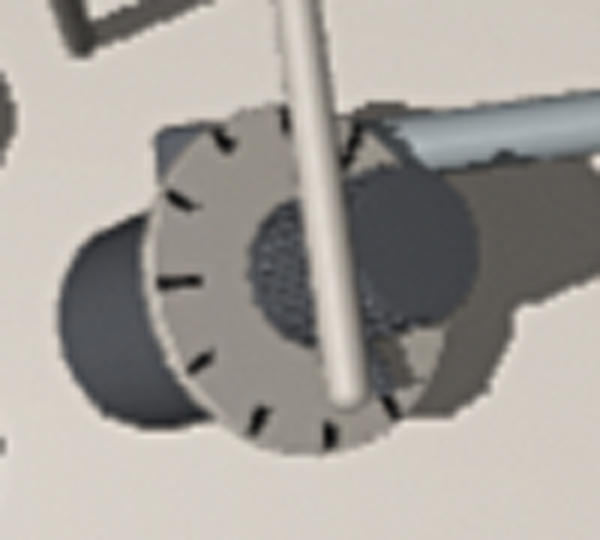

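View pics/scz.png

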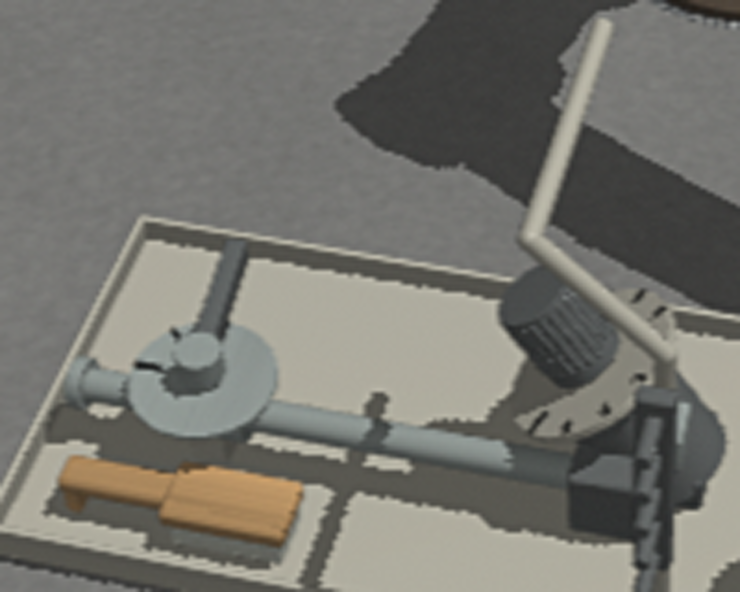

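View pics/mask.png

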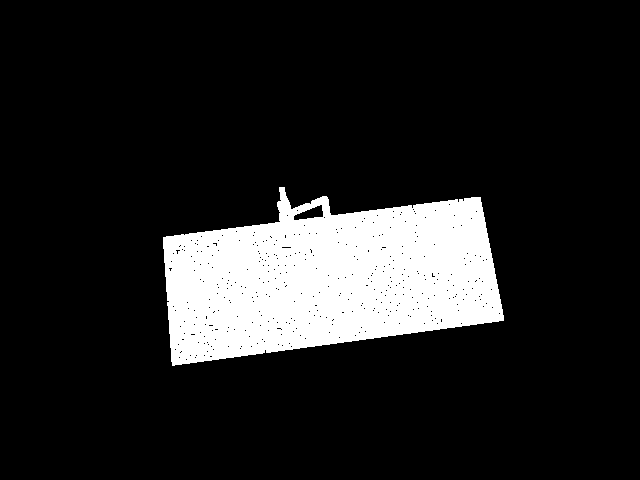

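```bash
cat > pose.py <<'E'
from h import *
t=dict(np.load("top0.npz"));s=dict(np.load("scene0.npz"))
W=np.load("W.npy")
m=cv2.imread("pics/mask.png",0)
cs,_=cv2.findContours(m,0,cv2.CHAIN_APPROX_NONE);c=max(cs,key=cv2.contourArea)[:,0,:]
C=np.array([(163,237),(480,197),(503,320),(173,365)],float)
P=[]
lines=[]
for i in range(4):
    a,b=C[i],C[(i+1)%4];d=(b-a)/np.linalg.norm(b-a);n=np.array([-d[1],d[0]])
    q=c-a;k=(abs(q@n)<3)&(q@d>12)&(q@d<np.linalg.norm(b-a)-12)
    out=c[k].astype(float)-0.5*n   # mask pixel centre -> outer edge
    w=pix2plane(t,out,0.03)[:,:2]
    l=cv2.fitLine(w.astype(np.float32),cv2.DIST_HUBER,0,1e-4,1e-4).ravel();lines.append(l)
def inter(l,m):
    A=np.c_[l[:2],-m[:2]];k=np.linalg.solve(A,m[2:]-l[2:]);return l[2:]+k[0]*l[:2]
Q=np.array([inter(lines[i-1],lines[i]) for i in range(4)])  # corners 0..3
L=np.array([(.150,.360),(.150,-.330),(-.120,-.330),(-.120,.360)])
mu=Q.mean(0);ml=L.mean(0);U,S,Vt=np.linalg.svd((L-ml).T@(Q-mu));R2=(U@Vt).T
o=mu-R2@ml
Rc=np.eye(3);Rc[:2,:2]=R2;oc=np.r_[o,0]
def c2w(p):return np.atleast_2d(p)@Rc.T+oc
E
python3 - <<'E'
from pose import *
print("cam",-t["view"][:3,:3].T@t["view"][:3,3]);print(Q);print("o",o,np.degrees(np.arctan2(R2[1,0],R2[0,0])));print(Q-(L@R2.T+o))
# overlay
a=np.radians(33)
zc=np.array([0,-np.sin(a),np.cos(a)]);up=np.array([0,np.cos(a),np.sin(a)]);  # mark4 dir
xr=np.array([1,0,0.])
sm=np.array([0,0,.131])
def rad(k): # mark k direction; clockwise seen from +z: 4=up(+y), then 5.. goes to +x
    th=np.radians(30*(k-4)); return up*np.cos(th)+xr*np.sin(th)
marks=np.array([sm-.033*zc+.05*rad(k) for k in range(9)])
free=np.array([sm+.03*zc+.025*rad(k) for k in np.linspace(0,12,24)])
ptr=np.array([sm-.026*zc+.046*rad(k) for k in np.arange(0,8.1,1)])
va=np.array([[.046,-.215,.096],[-.024,-.215,.096],[-.049,-.215,.105]])
bar=np.array([[x,0,.32] for x in np.linspace(-.055,.105,10)])
def draw(d,roi,f,name):
    x,y,w,h=roi;im=cv2.resize(d["image"][y:y+h,x:x+w],None,fx=f,fy=f,interpolation=cv2.INTER_CUBIC)
    for pts,col in((marks,(0,0,255)),(free,(0,255,0)),(va,(255,0,255)),(bar,(255,255,0)),(np.c_[L,np.full(4,.03)],(0,255,255))):
        for p in proj(d,c2w(pts)): 
            q=(p-[x,y]+.5)*f;cv2.circle(im,(int(q[0]),int(q[1])),2,col,-1)
    cv2.imwrite(name,im)
draw(t,(150,180,370,200),2.1,"pics/ov1.png");draw(s,(160,150,200,160),3.7,"pics/ov2.png")
draw(t,(280,235,100,90),6,"pics/ov3.png")
E
```

```text
cam [0.4256635  0.0852355  1.11846588]
[[ 0.6383452   0.4418087 ]
 [ 0.74675333 -0.23803471]
 [ 0.48054358 -0.28042036]
 [ 0.37253845  0.39993587]]
o [0.54708678 0.06365296] 9.034815434790538
[[-0.00034811 -0.00093297]
 [-0.00029383  0.00066286]
 [ 0.00014656  0.00067655]
 [ 0.00049529 -0.00040646]]
```

View pics/ov1.png

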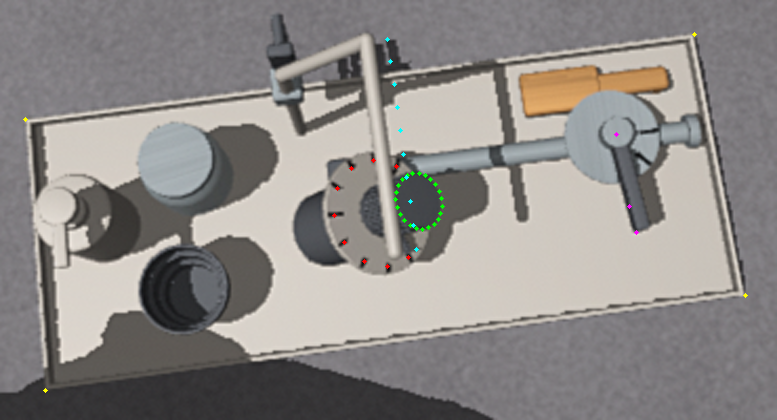

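View pics/ov2.png

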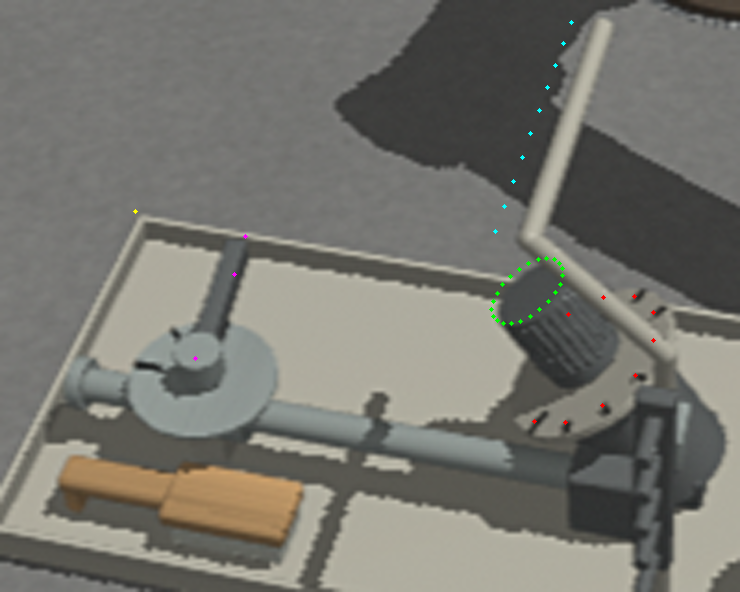

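View pics/ov3.png

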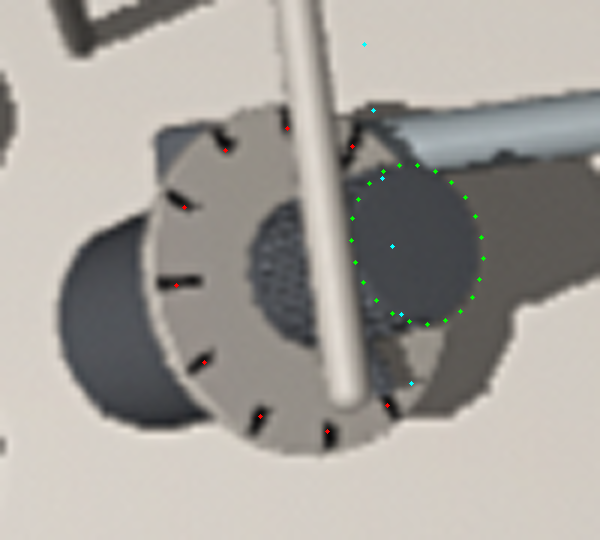

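```bash
cat > geo.py <<'E'
from pose import *
a=np.radians(33)
zc=np.array([0,-np.sin(a),np.cos(a)]);up=np.array([0,np.cos(a),np.sin(a)]);xr=np.array([1,0,0.])
sm=np.array([0,0,.131])
def rad(k):
    th=np.radians(30*(k-4)); return up*np.cos(th)+xr*np.sin(th)
E
python3 - <<'E'
from geo import *
w2c=lambda p:(np.atleast_2d(p)-oc)@Rc
for uv in((337.6,300),(334,270),(329,235),(325,203)): print("bar",w2c(pix2plane(t,uv,.32)),"depth",w2c(depthpt(t,*uv)))
x,y,w,h=320,275,40,40;f=14
im=cv2.resize(t["image"][y:y+h,x:x+w],None,fx=f,fy=f,interpolation=cv2.INTER_CUBIC)
for k,col in((0,(0,0,255)),(-.5,(0,255,0)),(.5,(255,0,0)),(1,(255,0,255))):
  for hh in(-.033,-.025):
    q=(proj(t,c2w(np.array([sm+hh*zc+r*rad(k) for r in(.025,.046)])))-[x,y]+.5)*f
    cv2.line(im,tuple(int(v) for v in q[0]),tuple(int(v) for v in q[1]),col,1)
cv2.imwrite("pics/ptr.png",im)
E
```

```text
bar [[-0.05524285  0.01613781  0.32      ]] depth [[-0.05563052  0.01629117  0.32505086]]
bar [[-0.0087507   0.01544979  0.32      ]] depth [[-0.01024175  0.01579472  0.33104641]]
bar [[0.04699251 0.01586888 0.32      ]] depth [[0.04640955 0.01595627 0.32284655]]
bar [[0.09915188 0.01536416 0.32      ]] depth [[0.09805406 0.01549151 0.32406425]]
```

View pics/ptr.png

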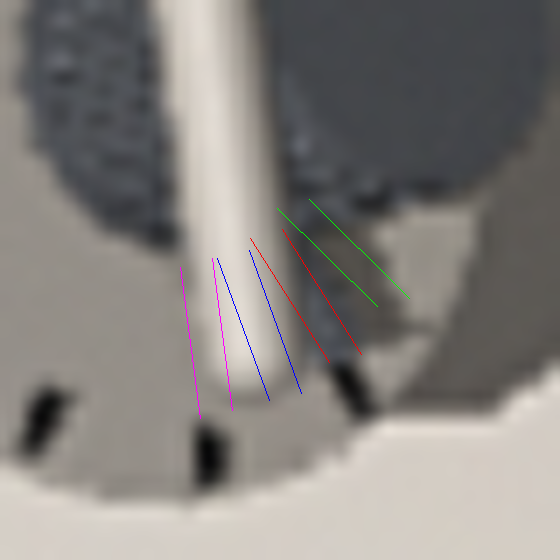

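```bash
python3 - <<'E'
from geo import *
from bench import ctrl,state,cams
np.set_printoptions(precision=3,suppress=True)
q=state()["q"].copy(); q[1]=0.0
ctrl.set_joints(q); print(state()["position"])
q=np.array([0.45,0.1,-0.4,1.6,-0.3,1.2,1.5]);ctrl.set_joints(q);s_=state();print(s_["position"],Rot.from_quat(np.roll(s_["ee_rot"],-1)).as_matrix()[:,1],s_["time"])
for phi in (5,5.5,6.,6.5):
    print(phi,*[ctrl.inverse_kinematics(*sleeve_pose(b,phi)) for b in(.14,.01)])
cv2.imwrite("pics/a1.png",cams.get_image("scene")["image"])
E
```

```text
[0.26  0.534 0.482]
[0.577 0.016 0.438] [ 0.267  0.299 -0.916] 3.275
5 [ 0.487  0.474 -0.348  1.659 -0.409  1.252  1.537] [ 0.425  0.573 -0.41   1.815 -0.42   0.969  1.537]
5.5 [ 0.488  0.474 -0.35   1.659 -0.409  1.252  1.275] [ 0.428  0.574 -0.414  1.815 -0.418  0.968  1.273]
6.0 [ 0.49   0.475 -0.354  1.659 -0.407  1.252  1.011] [ 0.433  0.575 -0.42   1.815 -0.413  0.967  1.007]
6.5 [ 0.477  0.472 -0.335  1.66  -0.415  1.254  0.757] [ 0.412  0.57  -0.392  1.816 -0.431  0.971  0.761]
```

View pics/a1.png

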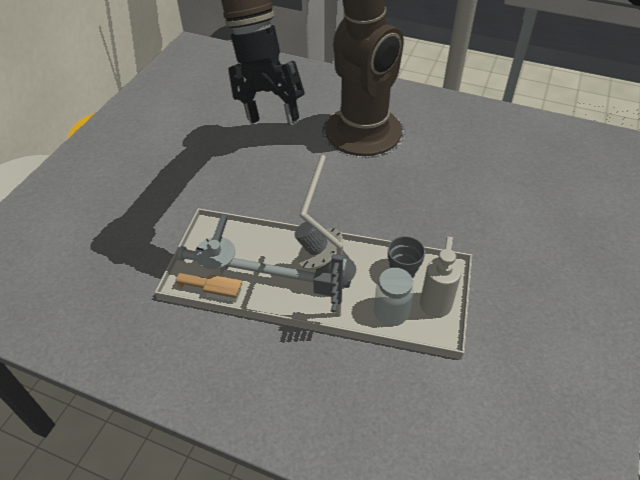

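```bash
python3 - <<'E'
from geo import *
from bench import ctrl,state,cams
np.set_printoptions(precision=3,suppress=True)
p,o_=sleeve_pose(.26,5);print(p,ctrl.inverse_kinematics(p,o_))
ctrl.movep(p,o_)
p,o_=sleeve_pose(.10,5);ctrl.movel(p,o_,rate=.15)
s_=state();print(s_["position"],s_["q"],s_["contact_force"],s_["time"])
for n in("scene","top"):
    d=cams.get_image(n);im=d["image"]
    im=im[130:330,150:400] if n=="scene" else im[180:350,220:480]
    cv2.imwrite(f"pics/b_{n}.png",cv2.resize(im,None,fx=3,fy=3,interpolation=cv2.INTER_CUBIC))
E
```

```text
[ 0.568 -0.066  0.333] [ 0.529  0.442 -0.292  1.455 -0.401  1.511  1.529]
[0.555 0.019 0.2  ] [ 0.447  0.492 -0.335  1.715 -0.428  1.17   1.552] [ 0.158 -0.299  0.04 ] 5.15
```

View pics/b_scene.png

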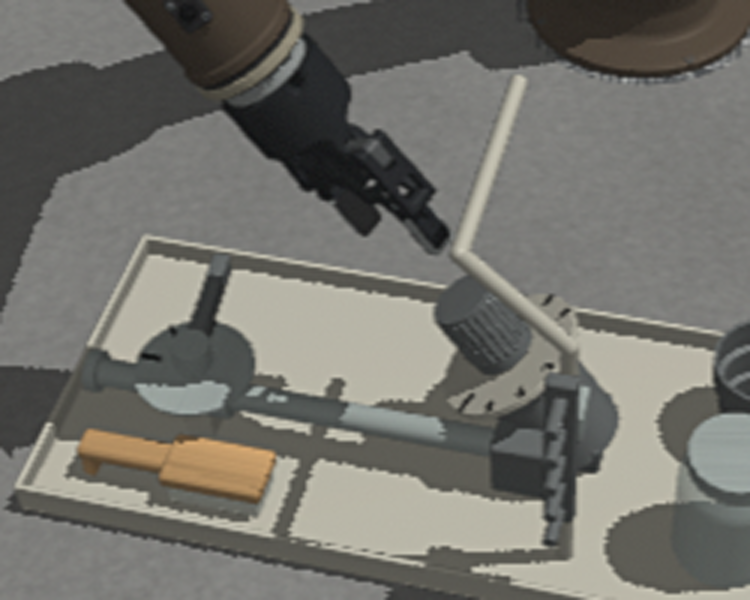

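View pics/b_top.png

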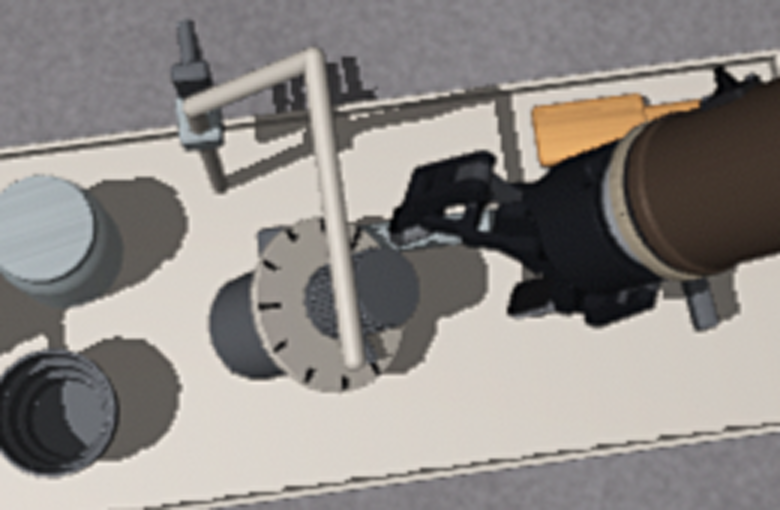

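```bash
python3 - <<'E'
from geo import *
from bench import ctrl,state,cams,move_gripper
np.set_printoptions(precision=3,suppress=True)
for b in(.05,.03,.01):
    p,o_=sleeve_pose(b,5);ctrl.movel(p,o_,rate=.1);s_=state();print(b,s_["contact_force"],s_["moment"])
    if np.linalg.norm(s_["contact_force"])>15:break
print(s_["q"],s_["position"]-p)
move_gripper(.045,60);s_=state();print(s_["contact_force"],s_["moment"],s_["grip_width"],s_["time"])
for n in("scene","top"):
    d=cams.get_image(n);im=d["image"]
    im=im[180:300,200:370] if n=="scene" else im[180:350,220:480]
    cv2.imwrite(f"pics/c_{n}.png",cv2.resize(im,None,fx=3,fy=3,interpolation=cv2.INTER_CUBIC))
E
```

```text
0.05 [ 0.111 -0.028  1.149] [-0.582 -0.041  0.011]
0.03 [0.113 0.131 0.134] [-0.544 -0.053 -0.029]
0.01 [0.579 0.503 0.506] [-0.51  -0.132  0.007]
[ 0.389  0.565 -0.36   1.818 -0.451  0.977  1.564] [-0.  0.  0.]
[0.459 0.697 8.271] [0.405 0.035 0.006] 0.048818014879460775 7.0333
```

View pics/c_scene.png

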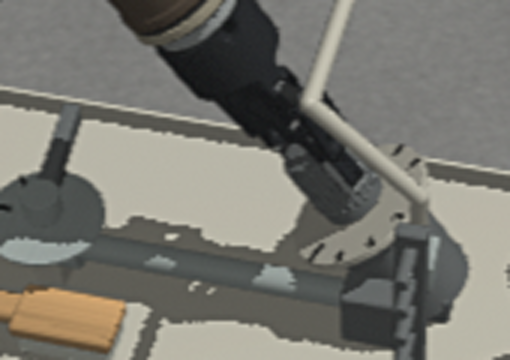

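View pics/c_top.png

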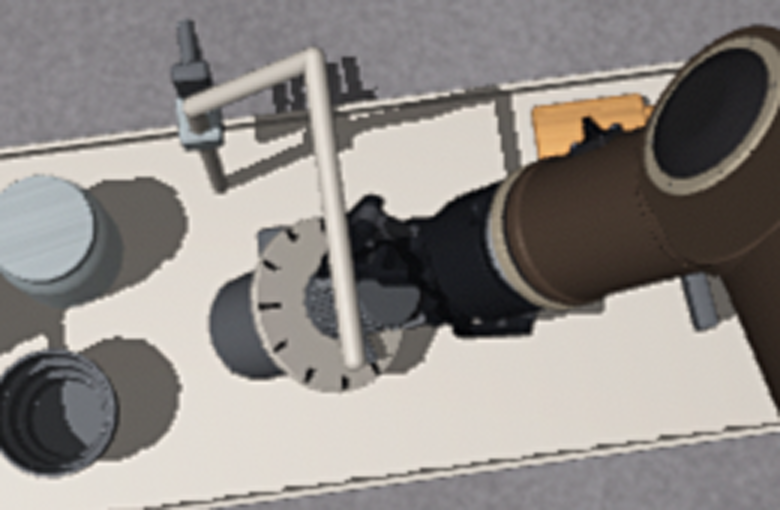

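```bash
python3 - <<'E'
from geo import *
from bench import ctrl,state,cams,move_gripper
np.set_printoptions(precision=3,suppress=True)
q0=state()["q"].copy()
for d_ in(.5236,1.309,2.094,2.618):
    q=q0.copy();q[6]-=d_;ctrl.set_joints(q);s_=state();print(s_["q"][6]-q0[6],s_["contact_force"],s_["moment"],s_["grip_width"],s_["time"])
for n in("scene","top"):
    d=cams.get_image(n);im=d["image"]
    im=im[180:300,200:370] if n=="scene" else im[235:325,280:380]
    cv2.imwrite(f"pics/d_{n}.png",cv2.resize(im,None,fx=4,fy=4,interpolation=cv2.INTER_CUBIC))
E
```

```text
-0.5202253441878508 [0.397 0.401 0.033] [-0.709 -0.114  0.317] 0.0487477394898088 7.7
-1.3058833543184099 [0.348 1.2   1.091] [-0.341  0.267  0.112] 0.0487103142129375 8.475
-2.090616229114776 [-0.551  1.471  0.591] [-0.251 -0.092  0.306] 0.04864454235659214 9.25
-2.613678797647645 [0.662 1.161 0.887] [-0.261 -0.26   0.2  ] 0.049135507332749455 9.8167
```

View pics/d_scene.png

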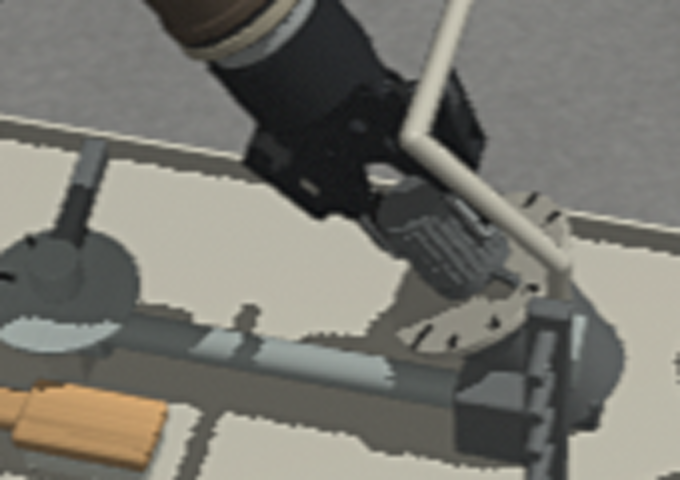

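View pics/d_top.png

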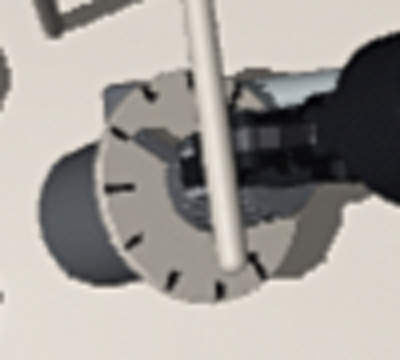

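```bash
python3 - <<'E'
from geo import *
from bench import ctrl,state,cams,move_gripper
np.set_printoptions(precision=3,suppress=True)
move_gripper(.085)
s_=state();print(s_["contact_force"],s_["grip_width"])
for b in (.10,.28):
    p,_=sleeve_pose(b,5);ctrl.movel(p,rate=.12 if b<.2 else .2)
s_=state();print(s_["contact_force"],s_["q"],s_["time"])
for n in("scene","top"):
    d=cams.get_image(n);np.savez(n+"1.npz",**d);im=d["image"]
    x,y,w,h=(280,210,80,80) if n=="scene" else (290,235,80,80);f=7
    im=cv2.resize(im[y:y+h,x:x+w],None,fx=f,fy=f,interpolation=cv2.INTER_CUBIC)
    for k,col in((5,(0,0,255)),(4.5,(0,255,0)),(5.5,(255,0,0))):
        q=(proj(d,c2w(np.array([sm-.025*zc+r*rad(k) for r in(.046,.058)])))-[x,y]+.5)*f
        cv2.line(im,tuple(int(v) for v in q[0]),tuple(int(v) for v in q[1]),col,1)
    cv2.imwrite(f"pics/e_{n}.png",im)
E
```

```text
[0.62  0.188 0.554] 0.08514256910296694
[ 0.351  0.411 -0.51 ] [ 0.539  0.442 -0.289  1.418 -0.401  1.551 -1.09 ] 12.3083
```

View pics/e_scene.png

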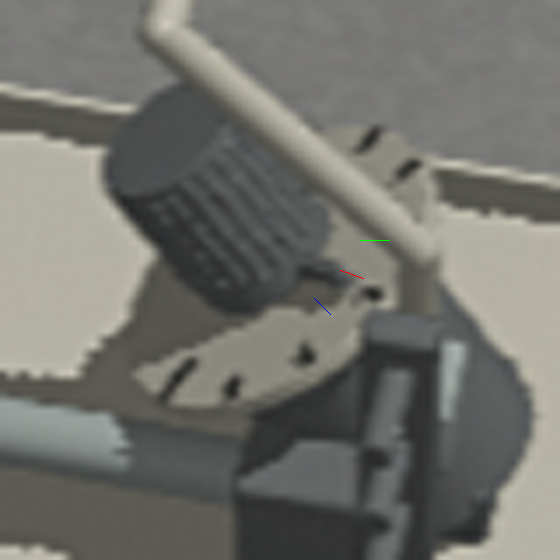

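View pics/e_top.png

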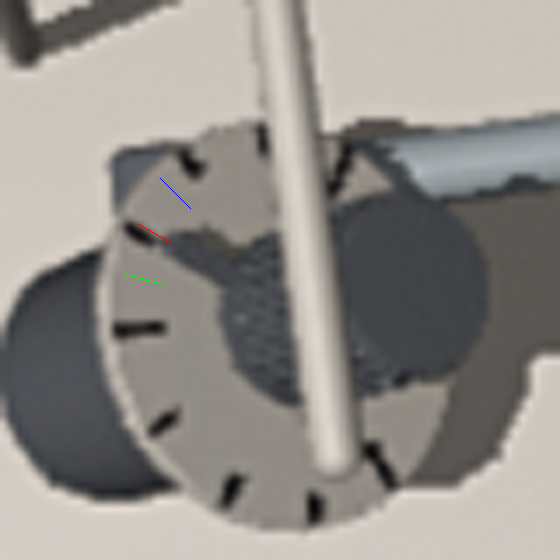

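```bash
cat >> geo.py <<'E'
def lever_pose(th,gz,flip=1):
    d=Rc@np.array([-np.cos(th),-np.sin(th),0]);n=flip*np.cross([0,0,1],d)
    y=np.array([0,0,-1.]);R=np.c_[np.cross(y,n),y,n];q=Rot.from_matrix(R).as_quat()
    p=c2w([.046,-.215,0])[0]+d*.072;p[2]=gz-.0187
    return p,np.r_[q[3],q[:3]]
E
python3 - <<'E'
from geo import *
from bench import ctrl,state,cams,move_gripper
np.set_printoptions(precision=3,suppress=True)
for fl in(1,-1):
  for th in(0,.785): print(fl,th,lever_pose(th,.096)[0],ctrl.inverse_kinematics(*lever_pose(th,.096,fl)),ctrl.inverse_kinematics(*lever_pose(th,.22,fl)))
s=dict(np.load("scene1.npz"));t=dict(np.load("top1.npz"))
for th in (0,):
  print(proj(t,c2w([[.046,-.215,.105],[-.049,-.215,.105]])))
E
```

```text
1 0 [ 0.555 -0.153  0.077] [ 0.283  0.508 -0.131  1.857  0.09   0.782 -1.309] [ 0.325  0.364 -0.181  1.746  0.075  1.039 -1.296]
1 0.785 [ 0.584 -0.2    0.077] [ 0.451  0.579 -0.278  1.744  0.202  0.846 -0.547] [ 0.494  0.448 -0.335  1.634  0.161  1.087 -0.514]
-1 0 [ 0.555 -0.153  0.077] [ 0.794  0.668 -0.855  1.822  0.616  0.941  1.393] [ 0.864  0.526 -0.945  1.71   0.462  1.147  1.515]
-1 0.785 [ 0.584 -0.2    0.077] [-0.492  0.961  1.244  1.808 -1.003  1.17  -2.675] [ 1.018  0.751 -1.239  1.599  0.728  1.325  2.188]
[[444.007 242.603]
 [452.462 290.052]]
```

```bash
python3 - <<'E'
from geo import *
from bench import ctrl,state,cams,move_gripper
np.set_printoptions(precision=3,suppress=True)
ctrl.movep(*lever_pose(0,.22));print(state()["contact_force"],state()["time"])
move_gripper(.05)
p,o_=lever_pose(0,.13);ctrl.movel(p,o_,rate=.12);print(state()["contact_force"])
for n in("scene","top"):
    d=cams.get_image(n);im=d["image"]
    im=im[180:320,150:320] if n=="scene" else im[180:320,380:520]
    cv2.imwrite(f"pics/f_{n}.png",cv2.resize(im,None,fx=4,fy=4,interpolation=cv2.INTER_CUBIC))
E
```

```text
[ 0.271 -0.049  0.852] 13.0917
[ 0.359 -0.433  0.664]
```

View pics/f_scene.png

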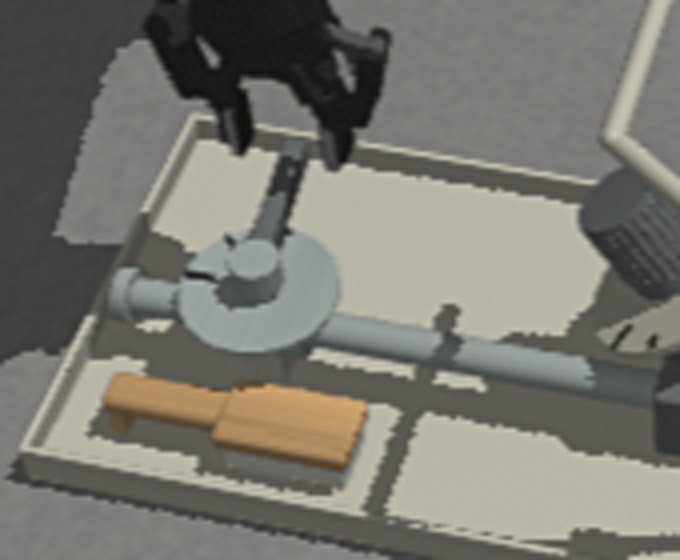

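View pics/f_top.png

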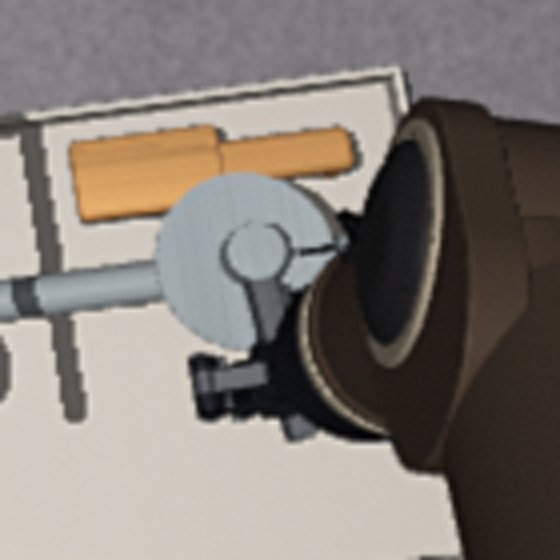

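```bash
python3 - <<'E'
from geo import *
from bench import ctrl,state,cams,move_gripper
np.set_printoptions(precision=3,suppress=True)
p,o_=lever_pose(0,.098);ctrl.movel(p,o_,rate=.08);print(state()["contact_force"])
move_gripper(.012,30);s_=state();print(s_["contact_force"],s_["grip_width"])
for th in np.linspace(0,.785,8)[1:]:
    p,o_=lever_pose(th,.098);ctrl.movel(p,o_,rate=.06);s_=state();print(th,s_["contact_force"],s_["moment"],s_["time"])
ctrl.hold(.2)
move_gripper(.05);print(state()["contact_force"])
p,o_=lever_pose(.785,.26);ctrl.movel(p,rate=.12)
q=state()["q"].copy();print(q);q[1]=0.05;q[0]=.9;ctrl.set_joints(q);s_=state();print(s_["position"],s_["time"])
for n in("scene","top"):
    d=cams.get_image(n);np.savez(n+"2.npz",**d);im=d["image"];cv2.imwrite(f"pics/g_{n}.png",im)
    x,y,w,h=(150,180,220,140) if n=="scene" else (280,180,240,150);f=3.3
    im=cv2.resize(im[y:y+h,x:x+w],None,fx=f,fy=f,interpolation=cv2.INTER_CUBIC)
    th=.785;P=[[.046-r*np.cos(th),-.215-r*np.sin(th),.105] for r in(0,.095)]
    q=(proj(d,c2w(P))-[x,y]+.5)*f
    cv2.line(im,tuple(int(v) for v in q[0]),tuple(int(v) for v in q[1]),(0,0,255),1)
    cv2.imwrite(f"pics/gz_{n}.png",im)
E
```

```text
[ 0.584 -0.029  0.016]
[-2.639  0.124  4.841] 0.013558386771636437
0.11214285714285714 [-2.003  2.434  6.686] [0.594 0.465 0.468] 15.775
0.22428571428571428 [-2.292  3.271  6.595] [0.578 0.376 0.431] 16.0583
0.3364285714285714 [-2.039  2.727  7.242] [0.633 0.33  0.395] 16.3417
0.44857142857142857 [-1.958  3.028  8.061] [0.644 0.297 0.388] 16.625
0.5607142857142857 [-0.689  2.873  6.401] [0.583 0.205 0.41 ] 16.9083
0.6728571428571428 [-0.799  2.289  7.159] [0.656 0.108 0.317] 17.1917
0.785 [-0.569  3.265  8.104] [0.64  0.058 0.365] 17.475
[-0.6    0.665  0.246]
[ 0.533  0.422 -0.389  1.585  0.169  1.17  -0.52 ]
[ 0.458 -0.375  0.461] 20.7917
```

View pics/gz_scene.png

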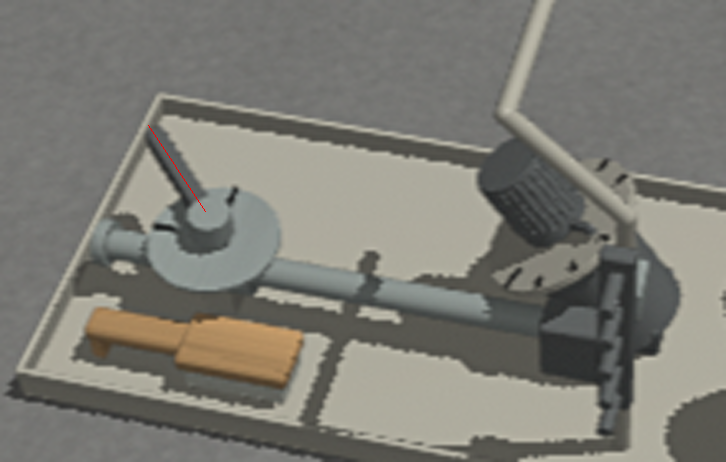

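View pics/gz_top.png

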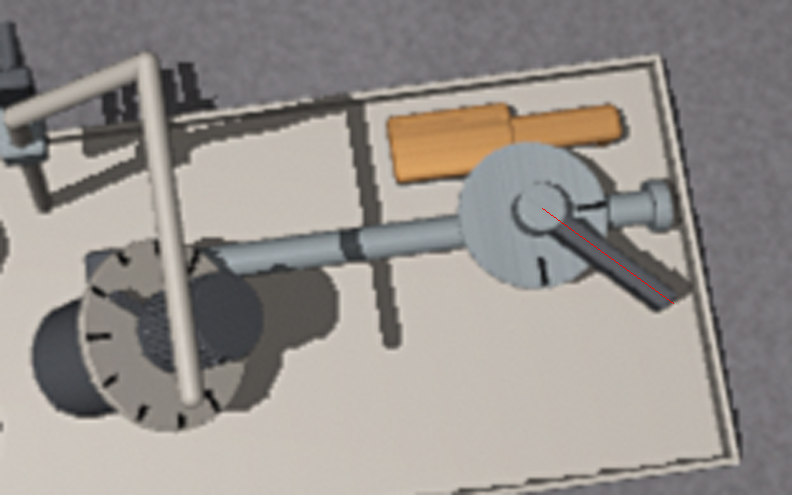

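```bash
python3 - <<'E'
from geo import *
for f in("top0","top2"):
    d=dict(np.load(f+".npz"));im=d["image"].astype(int)
    z=d["z_map"];K=d["K"];v,u=np.mgrid[:480,:640]
    p=np.stack([(u-K[0,2])/K[0,0]*z,-(v-K[1,2])/K[1,1]*z,-z],-1);Wd=((p-d["view"][:3,3])@d["view"][:3,:3]-oc)@Rc
    r=np.hypot(Wd[...,0]-.046,Wd[...,1]+.215)
    m=(im.max(2)<110)&(Wd[...,2]>.09)&(Wd[...,2]<.12)&(r>.03)&(r<.092)
    c=((pix2plane(d,np.c_[u[m],v[m]],.105)-oc)@Rc)[:,:2]
    l=cv2.fitLine(c.astype(np.float32),cv2.DIST_HUBER,0,1e-4,1e-4).ravel();
    e=c.mean(0)-[.046,-.215];print(m.sum(),np.degrees(np.arctan2(l[1],l[0]))%180,np.degrees(np.arctan2(-e[1],-e[0])))
a,b=(dict(np.load(k))["image"] for k in("top0.npz","top2.npz"))
df=(cv2.absdiff(a,b).max(2)>40)[190:360,165:300];print("changed px left part",df.sum())
E
```

```text
259 5.8146176 3.000858150619129
272 45.393963 43.03739405884758
changed px left part 2048
```

View pics/g_top.png

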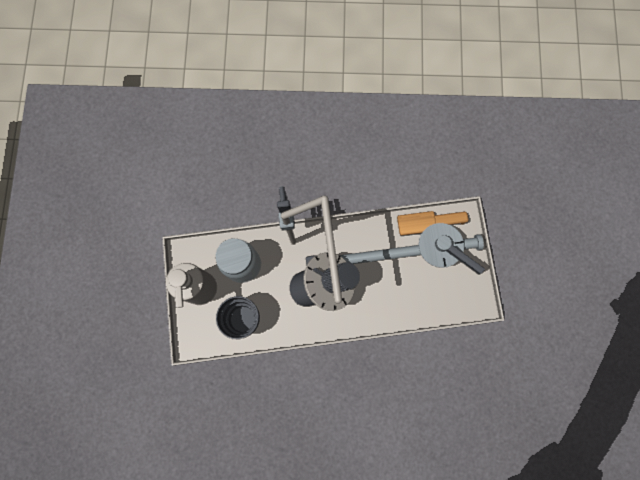

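```bash
python3 - <<'E'
from bench import ticket,state
print(state()["contact_force"],state()["time"]);ticket.hand_in()
E
```

```text
[ 0.5285835   0.27449681 -0.44125886] 20.8917
the job is handed in; nothing more can be done
```

The doser is set for a half load and the job is handed in at 20.9 s, with no verdict reported.

- **Sleeve:** With the valve still shut, I gripped the sleeve along its leaning axis and turned it five marks clockwise, from mark 0 to mark 5. After release, the pointer was at mark 5 in both camera views.
- **Valve lever:** I then gripped the lever, swung it 45° about its axis, let go and backed the arm away. The final top image put the lever at about 43° by one measure and 45° by the other. The same two measures read 3° and 6° on the shut lever, so they carry a few degrees of bias. The lever also covers the half mark on the disc.
- **Other items:** The dispenser, cup, jar and brush look unmoved by eye in the before and after pictures. My pixel comparison of the dispenser, cup and jar area did show differences. I put these down to the arm's shadow having moved and did not check further.
- **Forces:** The wrist force readings I took between moves stayed under about 10 N throughout.

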